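Fit the missing push rivet in the comparator's cover

TASK

The white sprung cover of the pressure comparator is missing one push rivet. Take the fresh black rivet with the raised red pin from the stand, seat it fully in the cover's open corner hole while its pin is still raised, then press the pin flush to lock it; press gently (the cover must never take more than 15 N) and leave the used rivets and everything else in place.

Things in the scene. Friction and masses are not known exactly. Their poses are not given: they have to be found in the camera images.
- rivet: fresh plastic push rivet, black: flange 22 mm across and 5 mm thick; below it a shank 10 mm across and 14 mm long, its last 2 mm tapering to 8.4 mm. Origin on the axis at the flange's underside; z points up along the axis. It stands upright in one of the stand's three cups (which one varies), loose, the flange resting on the cup's rim
- rivet_pin (a joint): how far the rivet's centre pin is pushed in, m: 0 to 1 mm at the start (up to 8 mm proud of the flange), 0.008 = flush with the flange's top. It has no spring: it slides with about 10 N of friction and stays where it is left
- pin_top (a point): centre of the top of the red centre pin, 9 mm across; 13 mm above the rivet's origin when the pin is fully raised, 5 mm when flush
- cover: white steel cover plate, 120 mm (x) by 140 mm (y) by 6 mm, level, lying in the comparator's black housing frame; origin at the centre of its underside, 50 to 65 mm above the table (varies). It floats on springs: pushed, it gives way straight down by some mm, differently each time, so flush lies lower while pushing; let go, it springs back. Three corners hold set rivets (flanges 5 mm high)
- unit: the pressure comparator, fixed: dark base slab 150 mm (x) by 360 mm (y), its top 8 to 23 mm above the table; origin 8 mm below the slab's top, at its centre. The cover's centre is 100 mm from it along its -y, in a frame 133 by 153 mm whose rim is level with the cover's underside; along its +y, 120 mm off, a post carries a round yellow gauge 100 mm across, top 260 mm above the origin
- open_hole (a point): the cover's open rivet hole, at its corner x = -34, y = -42 mm: centre of the mouth on the cover's top face; 11.2 mm across, through the 6 mm plate with free space below; z up. The other holes are filled
- stand: aluminium foot 60 mm (x) by 160 mm (y) by 8 mm, fixed, with three upright grey cups 17 mm across at y = -50, 0 and 50 mm, rims 30 mm above the table; origin at the centre of its underside. Fingers can go down beside a cup along the stand's x
- used_blue: the same shape as the rivet but blue with its white pin already flush: used, belongs in its cup on the stand
- used_white: the same shape as the rivet but white with its grey pin already flush: used, belongs in its cup on the stand
- wrench: open-ended steel wrench about 190 mm long, lying flat at the robot's right, bystander
- ring_a: steel ring weight, 64 mm across, 26 mm tall, bystander; origin at the centre of its underside
- ring_b: a second steel ring weight like ring_a, bystander
- fitting: upright brass adapter, 24 mm across, 45 mm tall, bystander; origin at the centre of its underside

How it is judged (in metres and radians):
On the way, in this order (a step that is already met when the one before it is completed fails the run):
1. the rivet is out of its cup and held clear above the stand (height (world z) of rivet above 0.055 m), for 0.1 s.
2. the rivet is seated in the open hole, flange down on the cover, its pin still raised (horizontal distance between rivet and open_hole below 0.003 m and z of rivet in the frame of open_hole below 0.0015 m and angle between rivet's own z axis and vertical below 0.1 rad and value of joint rivet_pin below 0.005 m), for 0.1 s.
At the end, for the whole second after the job is handed in: the rivet rests in the open hole (axis within 3 mm of the hole's centre, flange within 1.5 mm of the cover's face, upright within 0.1 rad), its pin within 1.5 mm of flush, at rest and released (horizontal distance between rivet and open_hole below 0.003 m and z of rivet in the frame of open_hole below 0.0015 m and angle between rivet's own z axis and vertical below 0.1 rad and value of joint rivet_pin above 0.0065 m and linear speed of rivet below 0.01 m/s and z of rivet in the frame of cover above 0.0045 m); the robot touches nothing.
It fails at once if the cover takes more than 15 N (contact force between anything else and cover above 15 N).
It fails at once if the pin is driven in more than 4 mm while the rivet is not in the open hole (value of joint rivet_pin above 0.004 m and (horizontal distance between rivet and open_hole above 0.006 m or z of rivet in the frame of open_hole above 0.006 m)).
It fails at once if a used rivet is moved more than 15 mm, or a bystander more than 30 mm (distance of any of used_blue, used_white from where it was at the start of the episode above 0.015 m or distance of any of wrench, ring_a, ring_b, fitting from where it was at the start of the episode above 0.03 m).
It also fails if it takes over 56 s, if anything falls off the work surface, if the arm or the gripper's body presses on something with over 40 N, if the wrist force passes 120 N, or if a joint passes its speed limit or range.

ROBOT

A 6-joint arm with a two-finger parallel gripper is mounted at the origin on the work surface. World frame = base frame: x ahead of the robot, y to its left, z up, the work surface at z = 0. Lengths are in m, angles in degrees, forces in N, time in s.
With the tool pointing down it reaches from about 0.375 to 0.75 m from the base axis. Payload 9 kg.
Tool frame: the origin (TCP) lies where the fingers leave the gripper's body, on its centre line; the fingertips stand 73 mm ahead of it and the grasp point (between the pads) lies 54 mm ahead of it (robot.tip_reach is the distance from the TCP to the fingertips, in m); z points along the fingers, y is the direction in which the jaws open and shut (so a half turn about z gives the same grasp; the last joint's range is limited). The gripper opens to 85 mm and grips with 20 to 120 N. Pads are 22 mm wide; open, the fingers measure 114 mm over their backs; the gripper's body (76 mm by 85 mm) begins 54 mm behind the grasp point. The pads swing forward as they close: fully open they stand 13 mm farther back than shut.
Start: joints at [-85.411, 5.964, 5.575, 89.605, 0, 77.527], TCP at [0.176, -0.574, 0.304] pointing down, gripper open.
Joint ranges: [-171.21, 171.21], [-48.23, 106.86], [-62.78, 66.21], [-105.2, 120.99], [-86.42, 89.51], [-180, 180]. Speed limits (degrees/s): [127.2, 127.2, 147.25, 180, 180, 180].

INTERFACE

Orientations are given as [roll, pitch, yaw] about the fixed x, y, z axes, in that order (R = Rz(yaw) Ry(pitch) Rx(roll)).
In Python, from plant import robot gives the robot as it stands. Calls block until the motion is done:
- robot.move_pose(position, orientation): joint-space move of the TCP to a pose.
- robot.line_to(position, vel=0.15, rotation=None, guard=None): straight line of the TCP; rotation=None keeps the orientation; vel is the mean speed in m/s. With guard (N) it stops when the force on the tool has changed by that much, and returns True; else False.
- robot.goto_joints(angles): joint-space move.
- robot.set_gripper(opening): finger opening in m; the grip force is fixed at half the most; returns when the fingers have stopped.
- robot.pause(seconds).
- robot.ik(position, orientation): joint angles nearest the present ones, or None.
- robot.observe(): the state.
- robot.grab_frame(name): name is "scene" or "top"; returns the picture (480x640x3 uint8, blue, green, red); there is no depth.
- robot.get_calibration(name): a dict with "vertical_fov" (degrees; the focal length in pixels is half the picture's height over the tangent of half this angle, whatever the lens; pixels are square), "cx", "cy" (the principal point, pixels), "rvec" (rotation vector, rad) and "tvec" (3), from world to camera coordinates, as OpenCV has them. Camera axes: x right, y down, z forward; pixel columns grow to the right and rows downward; lengths in m; the calibration is good to about 2 mm. A picture is of the moment at which its call begins. get_calibration takes no time and is no camera call.
A pose or a line that the arm cannot do raises robot.IKError and nothing moves.
- robot.job_done(): hands the job in, once; it reports no verdict.
The state is a dict: "time": time; "q": joint angles; "qvel": joint speeds; "joint_torque": joint torques, N m; "tool_pos": TCP position; "tcp_rot": TCP orientation; "ft_force": force on the tool from outside, world axes, zero at the start; "torque": the same for the moment, N m; "gripper_width": finger opening in m.
Only numpy, scipy, OpenCV 4.12 (cv2) and the standard library are available. Lean on these libraries where they do the work, as an engineer would, in place of code of your own. Each camera call takes 0.05 s, during which the arm holds its last target.

## Working session

There is one attempt and no reset: what is moved stays moved. The work goes in short steps, each a Python script; the robot and the scene stay as the last script left them, time stands still between calls to the robot, and variables do not carry over. Pictures are saved under pics/ and viewed, and the job is handed in when it is done.

```bash
ls; mkdir -p pics; python3 - <<'E'
from plant import robot
import cv2
for n in ("scene","top"):
    cv2.imwrite(f"pics/{n}0.png",robot.grab_frame(n)); print(n,robot.get_calibration(n))
s=robot.observe(); print(s)
E
```

```text
pics
scene {'vertical_fov': 56.493500145723395, 'cx': 321.4114980547486, 'cy': 238.00069557329053, 'rvec': array([ 2.10721916,  0.71878188, -0.33625261]), 'tvec': array([-0.43862611, -0.19784673,  1.21421738])}
top {'vertical_fov': 45.312139229695156, 'cx': 323.3015304635889, 'cy': 244.5769592612393, 'rvec': array([ 2.17789642, -2.19677094,  0.05763368]), 'tvec': array([-0.06331557,  0.59322875,  1.13871888])}
{'time': 0.1, 'q': array([-8.54095929e+01,  5.99730446e+00,  5.53222332e+00,  8.96061590e+01,
       -1.51862928e-03,  7.75270773e+01]), 'qvel': array([-0.01969581, -0.11277152,  0.11138886, -0.10497595,  0.02047631,
       -0.05086994]), 'joint_torque': array([ 6.70181922e-03, -5.58211148e+01,  5.04716885e+01,  1.31604236e-02,
       -2.25565936e-04, -2.86192872e-06]), 'tool_pos': array([ 0.1760459 , -0.57336184,  0.30318531]), 'tcp_rot': array([-1.79930113e+02, -1.39035316e-02,  1.70633222e+01]), 'ft_force': array([-0.83061629, -0.42635081, -0.31409161]), 'torque': array([ 0.01414892, -0.00030326,  0.00429776]), 'gripper_width': 0.08511707575333137}
```

View pics/scene0.png

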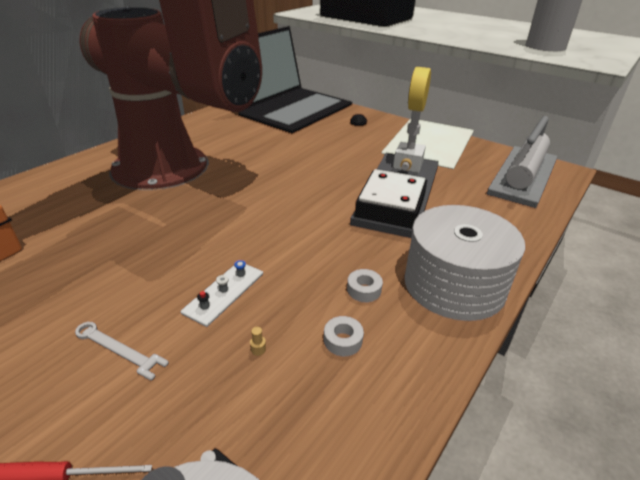

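View pics/top0.png

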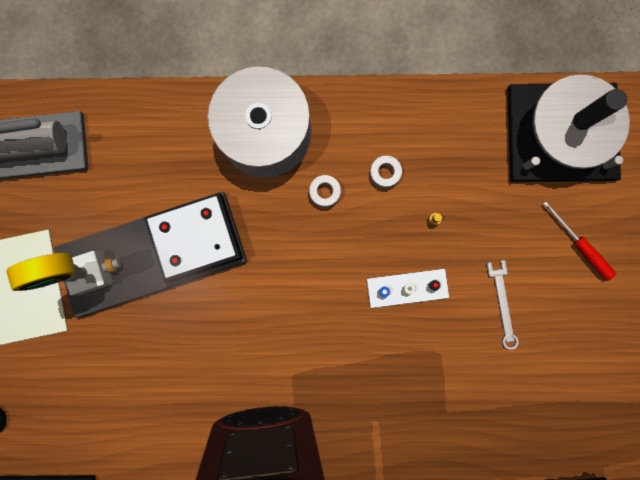

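The scene view shows the black rivet with the red pin at about (203,297), white at (222,284), blue at (240,268), and the cover around (392,190). The top view shows the rivet at (435,286), white at (410,289), blue at (385,292), and the open hole at (217,246). Next I'll zoom in to measure.

```bash
cat > h.py <<'E'
import numpy as np, cv2
def cal(robot,n):
    c=robot.get_calibration(n); f=240/np.tan(np.radians(c["vertical_fov"]/2))
    K=np.array([[f,0,c["cx"]],[0,f,c["cy"]],[0,0,1]]); R=cv2.Rodrigues(np.array(c["rvec"]))[0]; t=np.array(c["tvec"])
    return K,R,t
def ray(C,uv):
    K,R,t=C; d=R.T@np.linalg.solve(K,[uv[0],uv[1],1]); return -R.T@t,d
def plane(C,uv,z):
    o,d=ray(C,uv); return o+d*(z-o[2])/d[2]
def proj(C,p):
    K,R,t=C; q=K@(R@np.array(p)+t); return q[:2]/q[2]
def tri(Cs,uvs):
    A=np.zeros((3,3));b=np.zeros(3);L=[]
    for C,uv in zip(Cs,uvs):
        o,d=ray(C,uv); d/=np.linalg.norm(d); P=np.eye(3)-np.outer(d,d); A+=P;b+=P@o; L.append((o,P))
    x=np.linalg.solve(A,b); return x,[np.linalg.norm(P@(x-o)) for o,P in L]
def blobs(mask,amin=3,roi=None,w=None):
    m=mask.astype(np.uint8)
    if roi: 
        z=np.zeros_like(m); x0,y0,x1,y1=roi; z[y0:y1,x0:x1]=m[y0:y1,x0:x1]; m=z
    n,l,s,c=cv2.connectedComponentsWithStats(m)
    out=[]
    for i in range(1,n):
        if s[i,4]>=amin:
            out.append((c[i].round(2).tolist(),int(s[i,4]),s[i,:4].tolist()))
    return out
def red(im):
    b,g,r=[im[...,i].astype(int) for i in range(3)]
    return (r>90)&(r>2.2*g)&(r>2.2*b)
def big(im,roi,k,name):
    x0,y0,x1,y1=roi; cv2.imwrite(name,cv2.resize(im[y0:y1,x0:x1],None,fx=k,fy=k,interpolation=cv2.INTER_NEAREST))
E
python3 - <<'E'
from plant import robot
from h import *
T=cv2.imread("pics/top0.png");S=cv2.imread("pics/scene0.png")
big(T,(140,190,250,290),7,"pics/t_cov.png");big(T,(360,260,460,315),8,"pics/t_st.png")
big(S,(340,150,450,235),7,"pics/s_cov.png");big(S,(175,250,270,325),8,"pics/s_st.png")
for im,roi in((T,(140,190,250,290)),(T,(360,260,460,315)),(S,(340,150,450,235)),(S,(175,250,270,325))):
    print(blobs(red(im),2,roi))
Ct=cal(robot,"top");Cs=cal(robot,"scene")
print("campos",-Ct[1].T@Ct[2],-Cs[1].T@Cs[2])
E
```

```text
[([205.4, 212.56], 25, [203, 210, 6, 6]), ([163.74, 226.41], 27, [161, 224, 6, 6]), ([174.19, 259.86], 21, [172, 258, 5, 5])]
[([435.09, 284.91], 22, [433, 283, 5, 5])]
[([382.43, 175.14], 7, [381, 174, 4, 3]), ([411.71, 180.43], 7, [410, 180, 4, 2]), ([404.83, 197.92], 12, [403, 197, 5, 3])]
[([202.0, 293.88], 24, [200, 291, 5, 6])]
campos [ 0.5232313  -0.07664835  1.17173544] [ 1.00088692 -0.61588895  0.56988263]
```

```bash
python3 - <<'E'
import cv2,numpy as np
a=[cv2.imread(f"pics/{n}.png") for n in("t_cov","t_st","s_cov","s_st")]
c=np.zeros((600,800,3),np.uint8)
for i,x in enumerate(a):
    x=cv2.resize(x,(400,int(x.shape[0]*400/x.shape[1]))); x=x[:300]
    c[(i%2)*300:(i%2)*300+x.shape[0],(i//2)*400:(i//2)*400+400]=x
cv2.imwrite("pics/mont.png",c)
E
```

```text
(no output)
```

View pics/t_cov.png

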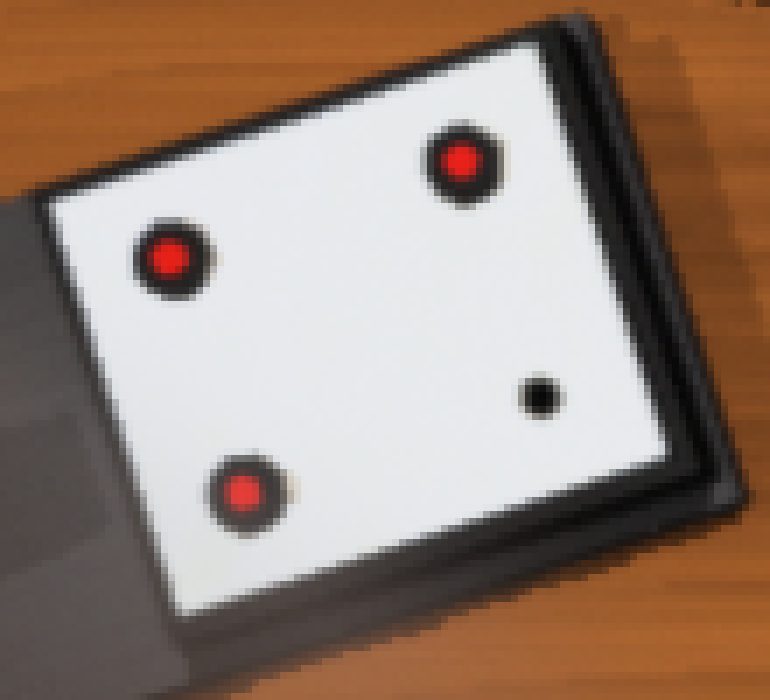

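View pics/s_cov.png

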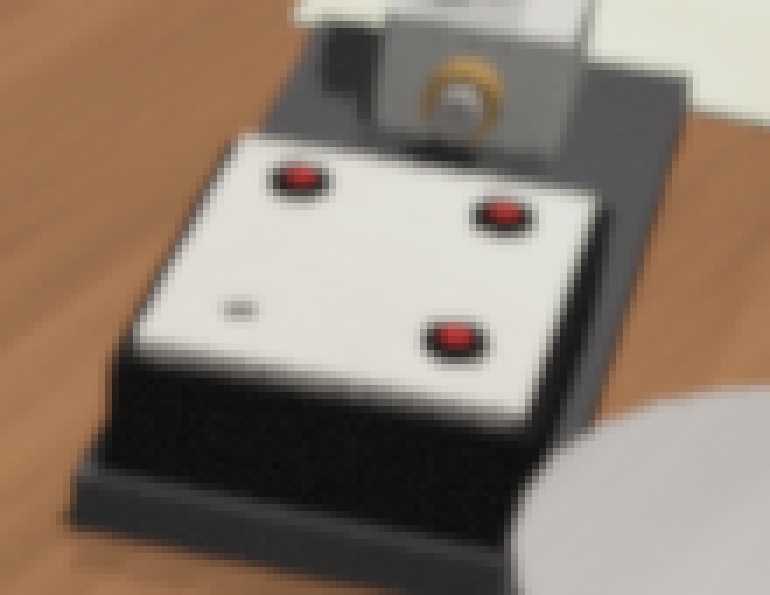

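View pics/mont.png

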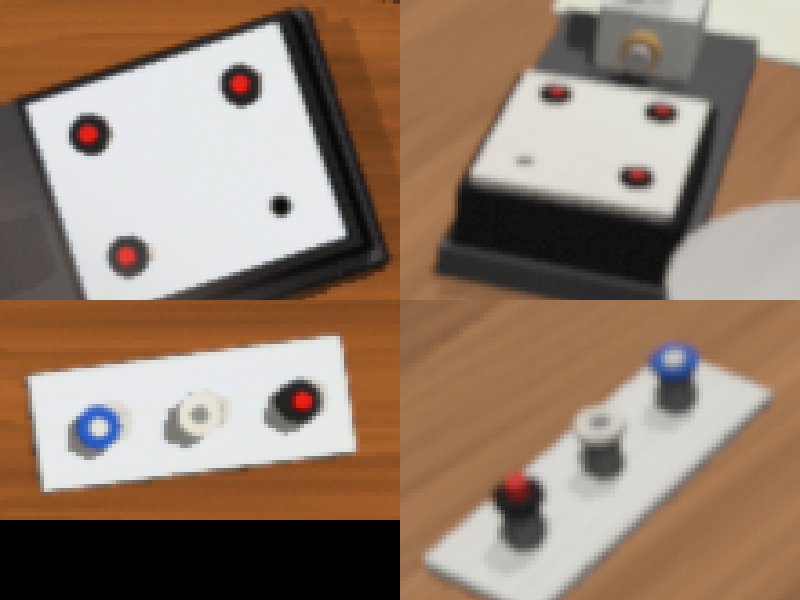

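The crops show the open hole at about (217.2,246.7) in top and (374,194) in scene. The black rivet's pin is at (435,285) in top and (202,294) in scene. I'll triangulate from these.

```bash
cat >> h.py <<'E'
def wred(im,roi):
    x0,y0,x1,y1=roi; c=im[y0:y1,x0:x1].astype(float)
    w=np.clip(c[...,2]-1.6*np.maximum(c[...,0],c[...,1])-25,0,None)
    yy,xx=np.mgrid[y0:y1,x0:x1]; return np.array([(w*xx).sum(),(w*yy).sum()])/w.sum()
def wdark(im,roi,thr=None):
    x0,y0,x1,y1=roi; g=im[y0:y1,x0:x1].astype(float).mean(2)
    bg=np.percentile(g,80); w=np.clip(bg-10-g,0,None)
    yy,xx=np.mgrid[y0:y1,x0:x1]; return np.array([(w*xx).sum(),(w*yy).sum()])/w.sum()
E
python3 - <<'E'
from plant import robot
from h import *
T=cv2.imread("pics/top0.png");S=cv2.imread("pics/scene0.png")
C=[cal(robot,"top"),cal(robot,"scene")]
b=lambda u,v,r:(u-r,v-r,u+r+1,v+r+1)
P={}
for n,t,s in(("A(+x,-y)",(205,212),(405,198)),("B(+x,+y)",(164,226),(412,180)),("C(-x,+y)",(174,260),(382,175))):
    P[n]=tri(C,[wred(T,b(*t,5)),wred(S,b(*s,4))]); print(n,P[n])
h=[wdark(T,b(217,247,5)),wdark(S,b(374,194,3))];print(h,tri(C,h))
r=[wred(T,b(435,285,6)),wred(S,b(202,294,6))];print(r,tri(C,r))
pts=[P[k][0] for k in P]
# hole from the three set pins (rectangle 68 x 84)
A,B,D=pts; print("sizes",np.linalg.norm(A-B),np.linalg.norm(B-D),"hole pred",A+D-B)
# cover contour & stand contour in top
g=T.min(2)
for roi,th,z in(((140,190,250,290),150,None),((360,260,460,315),120,.008)):
    m=np.zeros_like(g);x0,y0,x1,y1=roi;m[y0:y1,x0:x1]=(g[y0:y1,x0:x1]>th)*255
    c=max(cv2.findContours(m,0,2)[0],key=cv2.contourArea);rc=cv2.minAreaRect(c);bx=cv2.boxPoints(rc);print(rc)
    if z: 
        W=[plane(C[0],p,z) for p in bx];print(np.round(W,4),np.mean(W,0))
    else:
        for zz in (.056,.071):print(zz,[np.linalg.norm(plane(C[0],bx[i],zz)-plane(C[0],bx[i+1],zz)).round(4) for i in range(2)])
# used rivets top centres z=.035
for n,p in(("blue",(385,292)),("white",(410,289))): print(n,plane(C[0],p,.035))
E
```

```text
A(+x,-y) (array([0.65339148, 0.15781243, 0.07232699]), [np.float64(0.0003187263609458779), np.float64(0.00031872636094599285)])
B(+x,+y) (array([0.6277368 , 0.23833662, 0.07153133]), [np.float64(0.0005694050777456262), np.float64(0.0005694050777455705)])
C(-x,+y) (array([0.56285986, 0.21730448, 0.07173814]), [np.float64(0.00035709500682120786), np.float64(0.00035709500682117474)])
[array([216.75146591, 246.29184034]), array([373.79891304, 193.80163043])] (array([0.58863117, 0.13684709, 0.06733336]), [np.float64(0.0005501152164115064), np.float64(0.0005501152164113384)])
[array([435.18778055, 284.85253533]), array([202.06182282, 293.61137667])] (array([ 0.51044863, -0.28760734,  0.03696282]), [np.float64(0.0003445275613801418), np.float64(0.00034452756138025816)])
sizes 0.08451592311516537 0.06820125573502855 hole pred [0.58851454 0.13678029 0.07253381]
((190.55001831054688, 236.6500244140625), (61.66440963745117, 73.36483001708984), 71.56504821777344)
0.056 [np.float64(0.1431), np.float64(0.1211)]
0.071 [np.float64(0.1412), np.float64(0.1195)]
((407.47955322265625, 287.84136962890625), (29.689350128173828, 79.31023406982422), 82.64761352539062)
[[ 0.5245 -0.1545  0.008 ]
 [ 0.5436 -0.3135  0.008 ]
 [ 0.4843 -0.3199  0.008 ]
 [ 0.4652 -0.1614  0.008 ]] [ 0.5043897  -0.23735259  0.008     ]
blue [ 0.49698173 -0.18926956  0.035     ]
white [ 0.5024655 -0.2385472  0.035    ]
```

Checks against the given sizes:

| Item | Measured | Given |
|---|---|---|
| Set-pin spacing | 84.5 x 68.2 mm | 84 x 68 mm |
| Hole, measured directly vs from the set pins | agree within 0.2 mm | – |
| Cover top z | about 0.067 | 0.056–0.071 |
| Stand | 60 x 160 mm | 60 x 160 mm |
| Rivet cup from the stand fit | (0.5103,-0.2870) | agrees with the measured pin to 0.6 mm |

I'll approach the rivet next.

```bash
python3 - <<'E'
from plant import robot
from h import *
C=[cal(robot,"top"),cal(robot,"scene")]
print("reach",robot.tip_reach)
print("pin @.0415",plane(C[0],(435.19,284.85),.0415), plane(C[1],(202.06,293.0),.039))
for y in (96.8,-83.2):
    for p in ((.5103,-.2873,.18),(.5103,-.2873,.10),(.5885,.1368,.2),(.5885,.1368,.14)): print(y,p,np.round(robot.ik(p,(180,0,y)),1) if robot.ik(p,(180,0,y)) is not None else None)
yaw=96.8 
q=robot.ik((.5103,-.2873,.18),(180,0,96.8)); 
if q is None or abs(q[5])>170: yaw=-83.2
robot.set_gripper(.045)
robot.move_pose((.5103,-.2873,.18),(180,0,yaw))
print("reach",robot.tip_reach,robot.observe()["time"],robot.observe()["tool_pos"],yaw)
S=robot.grab_frame("scene");cv2.imwrite("pics/s1.png",S);big(S,(140,190,300,310),5,"pics/s1b.png")
E
```

```text
reach 0.0726
pin @.0415 [ 0.51027928 -0.287032    0.0415    ] [ 0.51143472 -0.28764119  0.039     ]
96.8 (0.5103, -0.2873, 0.18) [-42.2   4.3  -9.1  76.6   0.   41. ]
96.8 (0.5103, -0.2873, 0.1) [-42.2   7.3 -14.4  68.3   0.   41. ]
96.8 (0.5885, 0.1368, 0.2) [ 0.7  7.  -4.1 78.9  0.  83.9]
96.8 (0.5885, 0.1368, 0.14) [ 0.7  8.7 -8.6 72.7  0.  83.9]
-83.2 (0.5103, -0.2873, 0.18) [ -42.2    4.3   -9.1   76.6    0.  -139. ]
-83.2 (0.5103, -0.2873, 0.1) [ -42.2    7.3  -14.4   68.3    0.  -139. ]
-83.2 (0.5885, 0.1368, 0.2) [  0.7   7.   -4.1  78.9   0.  -96.1]
-83.2 (0.5885, 0.1368, 0.14) [  0.7   8.7  -8.6  72.7   0.  -96.1]
reach 0.0726 2.25 [ 0.5100451  -0.28831863  0.18042974] 96.8
```

View pics/s1b.png

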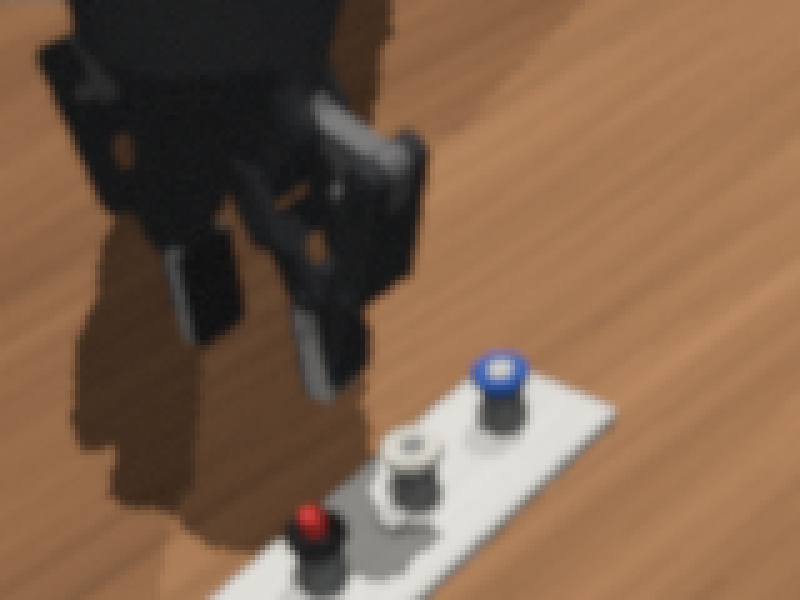

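The fingers straddle the rivet's line. The near finger's tip is at about (205,269) and the far finger's at about (180,258). I'll check the tip height and how well the arm has settled.

```bash
python3 - <<'E'
from plant import robot
from h import *
C=[cal(robot,"top"),cal(robot,"scene")]
o=robot.observe(); print(o["tool_pos"],o["tcp_rot"],o["qvel"].round(3),o["gripper_width"],o["ft_force"])
p=o["tool_pos"]; jy=np.array([.993,.119,0]); w=np.array([-.119,.993,0])
for reach in(.0726,.068,.064):
  for s in(1,-1):
    print(reach,s,[proj(C[1],p+s*jy*.0226+e*w*.011-[0,0,reach]).round(1).tolist() for e in(-1,1)],"outer",[proj(C[1],p+s*jy*.030+e*w*.011-[0,0,reach]).round(1).tolist() for e in(-1,1)])
robot.set_gripper(.026)
robot.pause(.2)
o=robot.observe(); print(o["tool_pos"],o["gripper_width"],o["time"])
S=robot.grab_frame("scene");big(S,(140,190,300,310),5,"pics/s2b.png")
p=o["tool_pos"]
for reach in(.0726,.068,.064):
  for s in(1,-1):
    print(reach,s,[proj(C[1],p+s*jy*.013+e*w*.011-[0,0,reach]).round(1).tolist() for e in(-1,1)])
E
```

```text
[ 0.51000231 -0.28842241  0.18041593] [1.79979877e+02 3.87263273e-02 9.66848940e+01] [ 0.006 -0.005  0.044  0.036  0.042 -0.04 ] 0.044747785928157625 [-0.1712952  -0.29692316  0.76824316]
0.0726 1 [[201.1, 270.2], [210.5, 262.6]] outer [[204.7, 271.8], [214.1, 264.2]]
0.0726 -1 [[179.9, 260.7], [189.6, 253.5]] outer [[176.5, 259.1], [186.2, 252.0]]
0.068 1 [[200.7, 268.0], [210.2, 260.4]] outer [[204.3, 269.6], [213.7, 262.0]]
0.068 -1 [[179.4, 258.4], [189.1, 251.3]] outer [[176.0, 256.9], [185.8, 249.8]]
0.064 1 [[200.3, 266.0], [209.9, 258.5]] outer [[203.9, 267.6], [213.4, 260.0]]
0.064 -1 [[179.0, 256.5], [188.8, 249.3]] outer [[175.6, 255.0], [185.4, 247.9]]
[ 0.51029009 -0.28733174  0.17999713] 0.026067852026622196 2.825
0.0726 1 [[197.2, 268.1], [206.7, 260.6]]
0.0726 -1 [[185.0, 262.6], [194.6, 255.3]]
0.068 1 [[196.8, 265.8], [206.3, 258.4]]
0.068 -1 [[184.5, 260.4], [194.2, 253.1]]
0.064 1 [[196.4, 263.9], [206.0, 256.4]]
0.064 -1 [[184.1, 258.4], [193.8, 251.2]]
```

View pics/s2b.png

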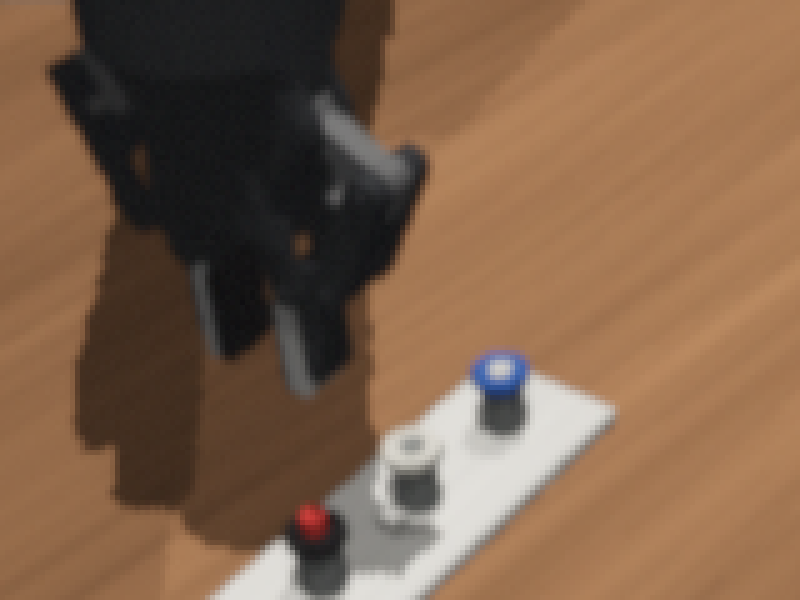

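The fingertips are about 71–72 mm ahead of the TCP at this opening, and the arm settles on target within about 0.3 s. I'll grasp the flange with the tips about 2.5 mm below its underside.

```bash
python3 - <<'E'
from plant import robot
from h import *
robot.set_gripper(.042)
print(robot.line_to((.5103,-.2872,.115),vel=.12), robot.line_to((.5103,-.2872,.0990),vel=.04,guard=8))
robot.pause(.25); print(robot.observe()["tool_pos"])
robot.set_gripper(.0)
o=robot.observe(); print(o["gripper_width"],o["tool_pos"],o["ft_force"])
robot.line_to((.5103,-.2872,.20),vel=.1); robot.pause(.3)
o=robot.observe(); print(o["gripper_width"],o["tool_pos"],o["time"])
S=robot.grab_frame("scene");T=robot.grab_frame("top");cv2.imwrite("pics/s3.png",S);cv2.imwrite("pics/t3.png",T)
big(S,(140,170,300,290),5,"pics/s3b.png"); big(T,(360,240,460,315),8,"pics/t3b.png")
C=[cal(robot,"top"),cal(robot,"scene")]
print(proj(C[1],o["tool_pos"]-[0,0,.055]),blobs(red(S),3,(140,200,300,300)))
E
```

```text
False False
[ 0.51043317 -0.2872829   0.0992476 ]
0.01815879416199345 [ 0.51051256 -0.2872926   0.0994638 ] [-0.34566346  0.21087388  5.09373075]
0.01772798296831989 [ 0.51017645 -0.28711665  0.19966092] 6.4833
[192.45461379 243.07091415] []
```

View pics/s3b.png

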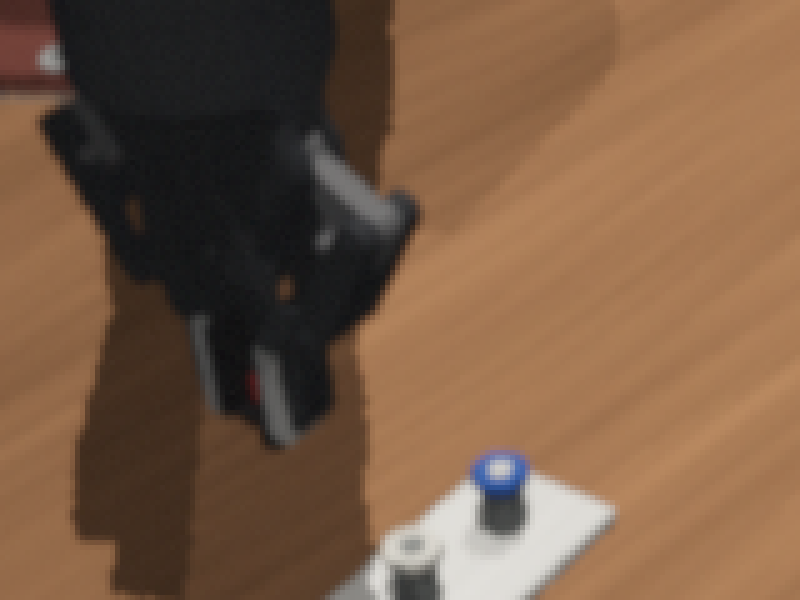

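The gripper reads 17.7 mm rather than 22, and only a sliver of red shows at about (190,247). I'll brighten the picture and look closer.

```bash
python3 - <<'E'
import cv2,numpy as np
S=cv2.imread("pics/s3.png")[220:280,165:245].astype(float)
S=np.clip(255*(S/255)**.45,0,255).astype(np.uint8)
cv2.imwrite("pics/s3c.png",cv2.resize(S,None,fx=10,fy=10,interpolation=cv2.INTER_CUBIC))
E
```

```text
(no output)
```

View pics/s3c.png

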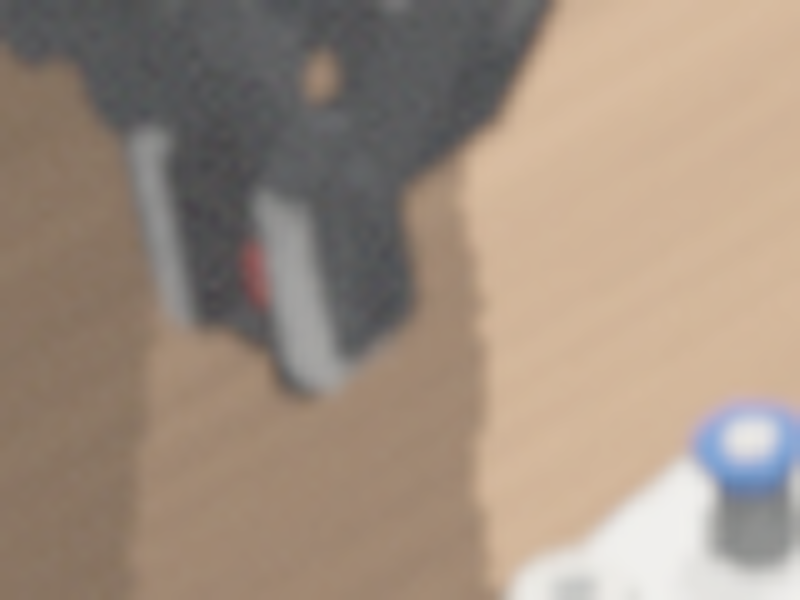

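View pics/t3b.png

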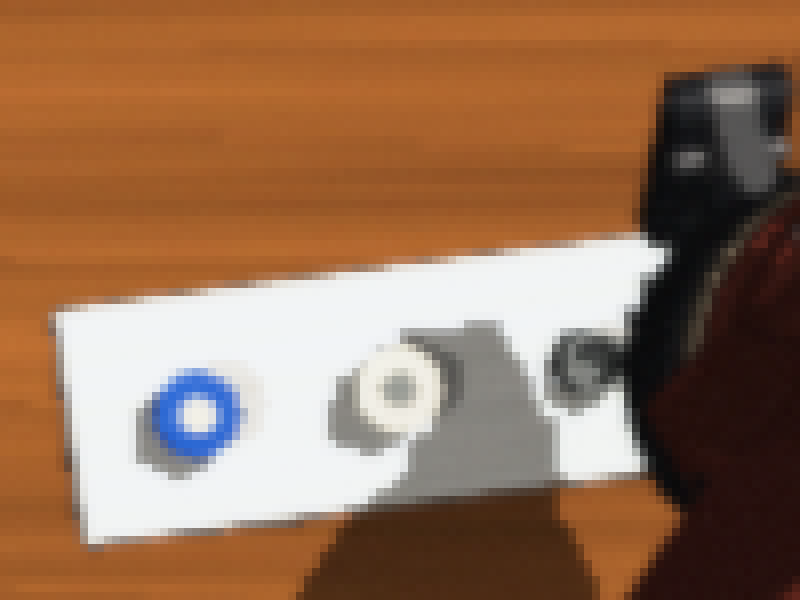

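```bash
python3 - <<'E'
from plant import robot
from h import *
C=[cal(robot,"top"),cal(robot,"scene")]
p=robot.observe()["tool_pos"]
for n,d in(("pin top",.057),("flange top",.065),("flange bot",.070),("tip",.0726),("shank end",.084)): print(n,proj(C[1],p-[0,0,d]).round(1))
# better view: turn so the jaw line is square to the scene camera
cam=-C[1][1].T@C[1][2]; v=(cam-p)[:2]; a=np.degrees(np.arctan2(v[1],v[0])); print("view az",a)
# tool y=(sin,-cos) perpendicular to view
for yaw in (a,a+180): print(yaw,robot.ik(p,(180,0,yaw)))
E
```

```text
pin top [192.6 244. ]
flange top [193.4 248.1]
flange bot [193.9 250.6]
tip [194.1 251.8]
shank end [195.2 257.4]
view az -33.821573881809655
-33.821573881809655 [-42.15910524   3.7871375   -7.5301304   78.6827321    0.
 171.66246864]
146.17842611819034 [-42.15910524   3.7871375   -7.5301304   78.6827321    0.
  -8.33753136]
```

The empty cup shows in the top view and the rivet is held; its lower part is hidden behind the near finger. I'll carry it high over to the hole, turned so the scene camera looks between the fingers.

```bash
python3 - <<'E'
from plant import robot
from h import *
C=[cal(robot,"top"),cal(robot,"scene")]
robot.line_to((.5885,.1368,.20),vel=.2,rotation=(180,0,118.7)); robot.pause(.4)
o=robot.observe(); p=o["tool_pos"]; print(o["gripper_width"],p,o["tcp_rot"],o["time"],o["ft_force"])
S=robot.grab_frame("scene");T=robot.grab_frame("top");cv2.imwrite("pics/s4.png",S);cv2.imwrite("pics/t4.png",T)
x=S[120:210,330:450].astype(float); x=np.clip(255*(x/255)**.5,0,255).astype(np.uint8)
cv2.imwrite("pics/s4b.png",cv2.resize(x,None,fx=6.6,fy=6.6,interpolation=cv2.INTER_CUBIC))
for n,d in(("pin top",.057),("flange top",.065),("flange bot",.070),("tip",.0726),("shank end",.084)): print(n,proj(C[1],p-[0,0,d]).round(1))
print(blobs(red(S),2,(330,120,450,210)))
E
```

```text
0.01810231481484143 [0.58850018 0.13669193 0.20002196] [-1.79999728e+02  1.88653009e-03  1.18689782e+02] 9.2917 [-0.8015105   0.23879299 -0.21906248]
pin top [376.7 162.7]
flange top [376.3 166.1]
flange bot [376.1 168.3]
tip [376.  169.4]
shank end [375.5 174.1]
[([376.12, 164.88], 8, [375, 164, 3, 3]), ([382.43, 175.14], 7, [381, 174, 4, 3]), ([411.71, 180.43], 7, [410, 180, 4, 2]), ([404.83, 197.92], 12, [403, 197, 5, 3])]
```

View pics/s4b.png

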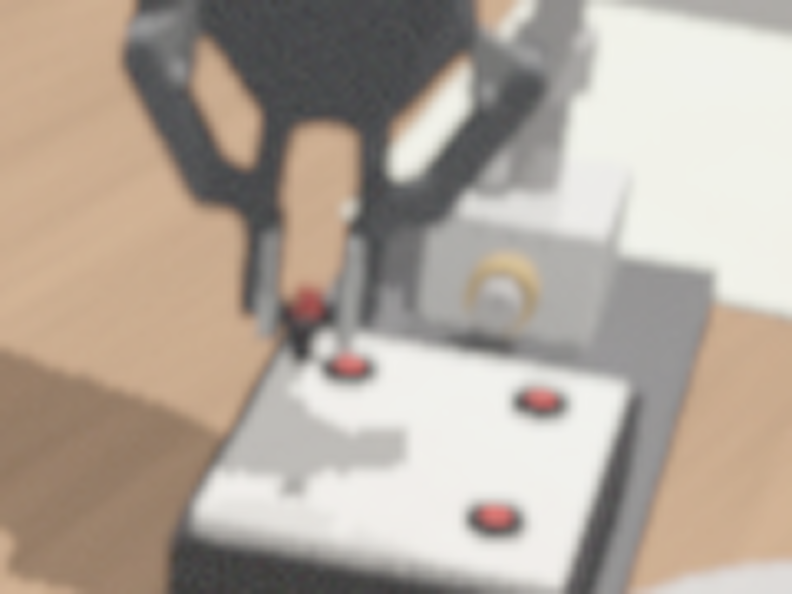

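View pics/t4.png

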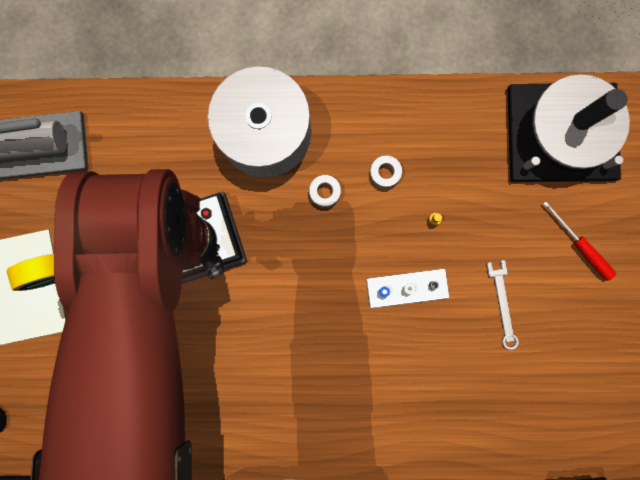

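```bash
python3 - <<'E'
from plant import robot
from h import *
C=[cal(robot,"top"),cal(robot,"scene")]
S=cv2.imread("pics/s4.png");p=robot.observe()["tool_pos"]
print("red",wred(S,(372,160,381,169)))
g=S[:,:,1].astype(int); print(g[160:178,370:383])
print("hole px",proj(C[1],[.5885,.1368,.067]), "mm/px lateral", 1000*np.linalg.norm(plane(C[1],(374,193.8),.067)-plane(C[1],(375,193.8),.067)))
print(plane(C[0],(216.75,246.29),.067))
E
```

```text
red [376.34338358 165.35175879]
[[ 71  72  72 102 115 117 118 119 118 118 110  89  80]
 [ 72  71  76 107 116 115 115 116 116 114 101  80  82]
 [ 71  71  77 108 111 103 101 105 108 108  92  73  84]
 [ 71  71  77 102  99  77  72  77  86  95  87  72  89]
 [ 77  72  71  87  79  51  41  46  59  79  80  73  92]
 [ 85  76  56  58  51  38  29  30  39  58  63  70  92]
 [ 89  72  42  30  31  27  24  27  25  32  41  65  92]
 [ 91  68  35  18  21  24  28  27  21  19  34  64  92]
 [ 91  63  34  20  22  26  28  26  23  23  38  68  93]
 [ 90  63  42  27  19  23  24  29  44  58  63  77  95]
 [ 88  63  50  31  19  16  20  49  93 120 110  91  98]
 [ 93  72  50  35  21  14  28  80 143 171 145 105 105]
 [102  75  55  54  31  18  35 101 167 189 156 115 110]
 [ 96  71  78  82  49  21  40 102 156 166 133 105  99]
 [ 81  78 107 110  76  52  75 111 123 106  79  69  69]
 [ 70  94 126 129 111 108 141 163 122  58  38  45  50]
 [ 80 114 135 138 136 153 190 198 150  74  38  36  38]
 [102 130 139 145 157 180 212 215 186 134  95  79  76]]
hole px [373.47229635 193.94373613] mm/px lateral 2.214698924603288
[0.58819839 0.13659448 0.067     ]
```

The rivet hangs upright with its pin raised: red at (376.3,165.3), shank end near (375.5,174). It lines up with the hole at (373.8,193.8) to within about 0.5 px, so I'll shift the target by about 0.6 mm and descend under guard, with a small search if it misses.

```bash
python3 - <<'E'
from plant import robot
from h import *
x,y=.5889,.1371
robot.line_to((x,y,.157),vel=.1); robot.pause(.3)
f0=robot.observe()["ft_force"]
hit=robot.line_to((x,y,.1405),vel=.012,guard=3)
robot.pause(.1);o=robot.observe(); print(hit,o["tool_pos"],o["ft_force"]-f0,o["time"],o["gripper_width"])
if hit and o["tool_pos"][2]>.146: robot.line_to((x,y,.156),vel=.05); print("missed, backed off")
S=robot.grab_frame("scene");cv2.imwrite("pics/s5.png",S)
a=S[140:230,330:450].astype(float); a=np.clip(255*(a/255)**.5,0,255).astype(np.uint8)
cv2.imwrite("pics/s5b.png",cv2.resize(a,None,fx=6.6,fy=6.6,interpolation=cv2.INTER_CUBIC))
E
```

```text
True [0.58909377 0.13694105 0.14314052] [0.10202997 0.63783232 3.77948995] 11.4333 0.017552040673679756
```

View pics/s5b.png

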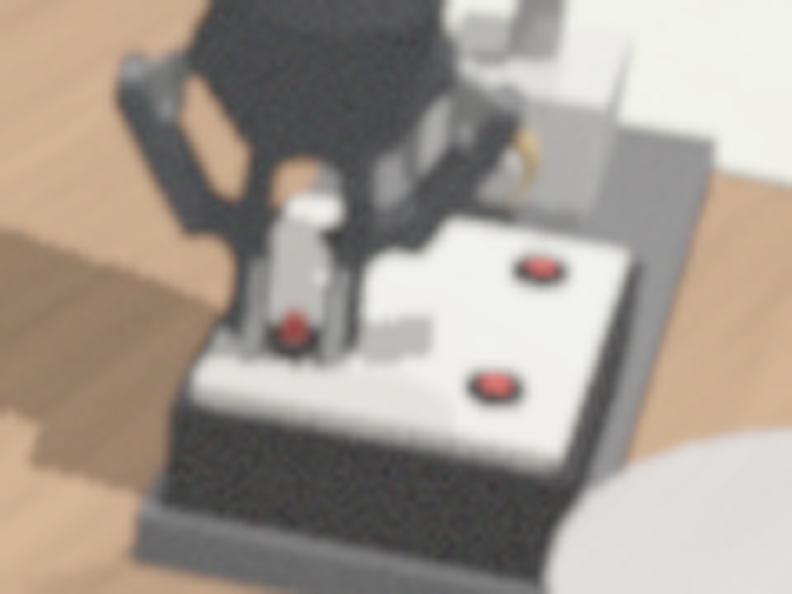

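```bash
python3 - <<'E'
from h import *
b=lambda u,v,r:(u-r,v-r,u+r+1,v+r+1)
for f in("scene0","s4","s5"):
    S=cv2.imread(f"pics/{f}.png"); print(f,[wred(S,b(*c,4)).round(2) for c in((405,198),(412,180))])
S=cv2.imread("pics/s5.png"); print(wred(S,(370,183,380,194)))
print(S[185:200,366:384,1])
E
```

```text
scene0 [array([404.66, 197.65]), array([411.71, 180.11])]
s4 [array([404.66, 197.66]), array([411.72, 180.13])]
s5 [array([404.68, 197.69]), array([411.69, 180.12])]
[374.14194373 189.06649616]
[[ 32  51  72  75  89 129 138 135 133 134 137 136 126  94  93  90  63  41]
 [ 32  50  74  80  92 127 130 118 111 115 125 135 125  92  94  90  60  39]
 [ 34  57  78  82  89 116 110  85  67  78 104 127 122  90  93  91  57  42]
 [ 39  65  84  79  74  90  76  49  34  45  73 103 103  83  94  90  55  41]
 [ 45  75  89  76  51  47  37  30  23  26  41  61  71  76  93  89  54  36]
 [ 57  81  90  73  40  25  20  25  23  26  24  29  47  74  93  84  52  38]
 [ 76  85  90  68  38  25  25  25  29  26  23  19  47  78  91  78  48  47]
 [ 93  93  89  66  44  29  23  26  27  25  21  26  50  82  93  78  58  69]
 [104  94  90  80  71  52  34  27  23  28  36  42  57  86  95  90  92 118]
 [134 119 123 127 121 108  95  82  59  66  86  78  70  91 105 116 138 170]
 [175 169 171 175 172 168 163 152 124 127 146 129 113 123 140 158 177 199]
 [196 196 196 197 197 196 194 189 175 176 184 175 169 171 179 188 196 205]
 [200 201 201 201 202 202 202 200 197 197 198 197 196 196 198 199 201 203]
 [191 195 197 198 200 201 202 202 202 201 201 201 201 201 201 201 201 201]
 [166 173 178 182 189 192 196 198 199 199 200 201 201 202 201 202 202 202]]
```

The other flanges haven't moved, so the cover isn't pushed down, and the shank is about 7 mm lower than a miss would have left it. It has entered the hole. I'll shift sideways slightly to see whether the remaining stop depends on position or is just the fingertips touching the cover.

```bash
python3 - <<'E'
from plant import robot
from h import *
x0,y0=.5889,.1371
for dx,dy in((0,0),(.0007,0),(-.0007,0),(0,.0007),(0,-.0007)):
    robot.line_to((x0+dx,y0+dy,.1445),vel=.03); robot.pause(.2)
    f0=robot.observe()["ft_force"]
    hit=robot.line_to((x0+dx,y0+dy,.1395),vel=.012,guard=3)
    o=robot.observe(); print((dx,dy),hit,o["tool_pos"].round(5),(o["ft_force"]-f0).round(2),f0.round(2),round(o["time"],2))
    if not hit: break
E
```

```text
(0, 0) True [0.58906 0.13699 0.14274] [-3.22  3.37  4.28] [ 2.47 -1.78  0.4 ] 12.22
(0.0007, 0) True [0.58962 0.13713 0.14278] [0.44 0.82 6.1 ] [-0.01 -0.39 -0.5 ] 12.94
(-0.0007, 0) True [0.58874 0.13697 0.14272] [-5.96  3.28  4.24] [ 4.12 -2.19  1.58] 13.69
(0, 0.0007) True [0.58891 0.13724 0.14366] [-0.05  4.57  3.15] [ 1.93 -5.13 -2.4 ] 14.35
(0, -0.0007) True [0.58883 0.13642 0.14278] [-1.18  1.37  4.25] [ 0.75 -0.6   1.12] 15.07
```

The stop height is the same everywhere (0.1427), so it's the fingertips on the cover. The side forces show the shank captured in the hole, centred near (0.5895,0.1369). I'll centre, lift 0.7 mm, and release.

```bash
python3 - <<'E'
from plant import robot
from h import *
x,y=.5895,.1369
robot.line_to((x,y,.1434),vel=.03); robot.pause(.3)
o=robot.observe(); print(o["tool_pos"].round(5),o["ft_force"].round(2))
robot.set_gripper(.034); robot.pause(.2)
o=robot.observe(); print(o["gripper_width"],o["ft_force"].round(2))
robot.line_to((x,y,.24),vel=.15); robot.pause(.1)
S=robot.grab_frame("scene");cv2.imwrite("pics/s6.png",S); print(robot.observe()["time"])
a=S[140:230,330:450].astype(float); a=np.clip(255*(a/255)**.5,0,255).astype(np.uint8)
cv2.imwrite("pics/s6b.png",cv2.resize(a,None,fx=6.6,fy=6.6,interpolation=cv2.INTER_CUBIC))
b=lambda u,v,r:(u-r,v-r,u+r+1,v+r+1)
print([wred(S,b(*c,4)).round(2) for c in((405,198),(412,180),(382,175))], wred(S,b(374,191,5)))
E
```

```text
[0.58941 0.13693 0.14321] [ 0.1   0.05 -0.39]
0.034020076161463124 [-0.02 -0.85 -0.38]
17.0667
[array([404.66, 197.65]), array([411.71, 180.13]), array([382.59, 174.9 ])] [374.17690557 190.26905575]
```

View pics/s6b.png

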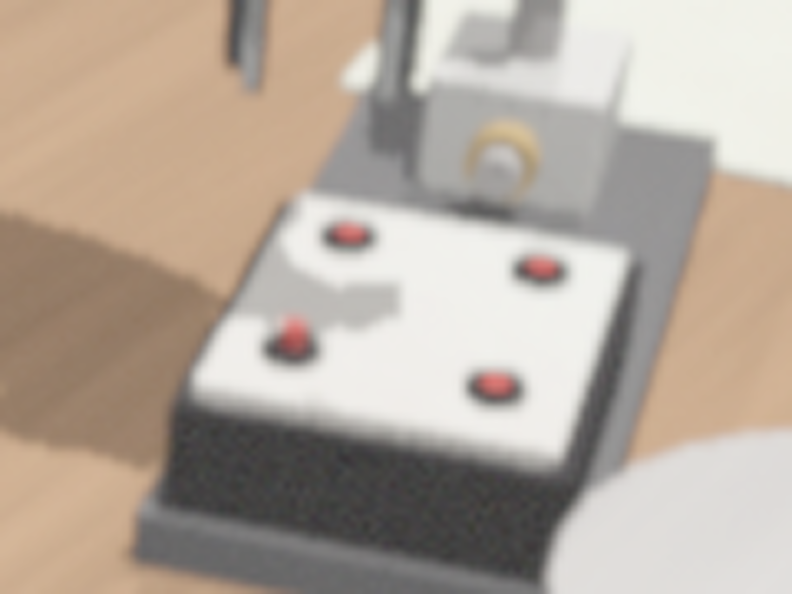

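The rivet dropped in. Its flange is down like the three set ones and its pin is still raised (red centroid (374.2,190.3)). Now I'll close the fingers and press the pin in small force-watched steps.

```bash
python3 - <<'E'
from plant import robot
from h import *
x,y=.5895,.1369
robot.set_gripper(0.0)
robot.line_to((x,y,.168),vel=.12); robot.pause(.4)
f0=[]
for _ in range(6):
    f0.append(robot.observe()["ft_force"][2]); robot.pause(.02)
f0=np.mean(f0); z=.160
print("width",robot.observe()["gripper_width"],"f0",f0)
robot.line_to((x,y,z),vel=.04,guard=4)
log=[]
while z>.138:
    z-=.0005
    cur=robot.observe()["ft_force"][2]-f0
    hit=robot.line_to((x,y,z),vel=.006,guard=max(1.5,12-cur))
    o=robot.observe(); F=o["ft_force"][2]-f0; log.append((round(o["tool_pos"][2]*1e3,2),round(F,1)))
    if F>11.7 or hit: print("stop",hit);break
print(log,robot.observe()["time"])
E
```

```text
width -0.0004508762248991256 f0 -0.10949125390339642
stop False
[(np.float64(159.61), np.float64(0.0)), (np.float64(159.04), np.float64(0.4)), (np.float64(158.46), np.float64(-0.2)), (np.float64(157.95), np.float64(1.3)), (np.float64(157.44), np.float64(0.5)), (np.float64(156.93), np.float64(-0.1)), (np.float64(156.45), np.float64(-0.2)), (np.float64(155.97), np.float64(0.8)), (np.float64(155.43), np.float64(1.0)), (np.float64(155.04), np.float64(1.0)), (np.float64(154.96), np.float64(4.3)), (np.float64(154.37), np.float64(5.3)), (np.float64(153.96), np.float64(5.6)), (np.float64(153.54), np.float64(6.7)), (np.float64(153.13), np.float64(6.1)), (np.float64(152.7), np.float64(6.7)), (np.float64(152.31), np.float64(8.3)), (np.float64(151.88), np.float64(9.1)), (np.float64(151.46), np.float64(9.5)), (np.float64(151.0), np.float64(10.1)), (np.float64(150.51), np.float64(9.6)), (np.float64(150.02), np.float64(9.3)), (np.float64(149.5), np.float64(10.3)), (np.float64(149.0), np.float64(9.5)), (np.float64(148.51), np.float64(9.9)), (np.float64(148.0), np.float64(10.2)), (np.float64(147.49), np.float64(11.1)), (np.float64(146.99), np.float64(9.9)), (np.float64(146.48), np.float64(10.2)), (np.float64(145.99), np.float64(10.0)), (np.float64(145.5), np.float64(10.0)), (np.float64(144.99), np.float64(9.6)), (np.float64(144.49), np.float64(9.3)), (np.float64(143.99), np.float64(10.6)), (np.float64(143.65), np.float64(10.3)), (np.float64(143.19), np.float64(11.8))] 28.0917
```

The curve is clean: spring take-up from contact at 155.0 mm, a 10 N plateau from about 151.2 to 143.7 mm (about 7.5 mm of pin travel), then a rise as the pin bottoms. I'll lift off and look.

```bash
python3 - <<'E'
from plant import robot
from h import *
x,y=.5895,.1369
robot.line_to((x,y,.165),vel=.03)
robot.line_to((x,y,.24),vel=.15)
robot.line_to((.47,-.02,.28),vel=.2);robot.pause(.3)
S=robot.grab_frame("scene");T=robot.grab_frame("top");cv2.imwrite("pics/s7.png",S);cv2.imwrite("pics/t7.png",T); print(robot.observe()["time"])
a=cv2.resize(S[165:215,350:440],(400,222),interpolation=cv2.INTER_CUBIC)
c=cv2.resize(T[190:290,140:250],(400,364),interpolation=cv2.INTER_CUBIC)
cv2.imwrite("pics/m7.png",np.vstack([a,c]))
b=lambda u,v,r:(u-r,v-r,u+r+1,v+r+1)
C=[cal(robot,"top"),cal(robot,"scene")]
ts=((205,212),(164,226),(174,260),(216,246));ss=((405,198),(412,180),(382,175),(374,193))
for t,s in zip(ts,ss):
    q=[wred(T,b(*t,5)),wred(S,b(*s,4))]; print(np.round(q,2).tolist(),tri(C,q)[0].round(4))
E
```

```text
31.2167
[[205.39, 212.56], [404.65, 197.66]] [0.6534 0.1578 0.0723]
[[163.72, 226.37], [411.72, 180.11]] [0.6277 0.2384 0.0715]
[[174.33, 259.87], [382.59, 174.91]] [0.5629 0.2173 0.0717]
[[215.91, 246.32], [373.75, 191.73]] [0.5881 0.1373 0.0722]
```

View pics/m7.png

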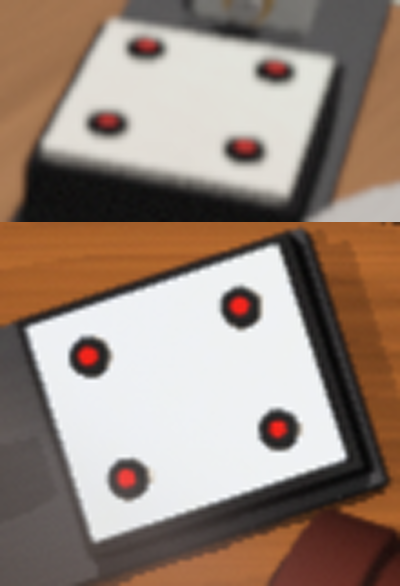

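View pics/s7.png

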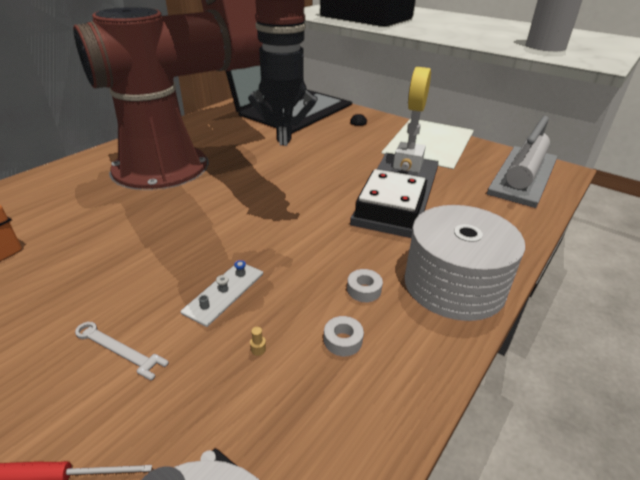

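All four corners look alike: the new pin triangulates to z = 0.0722, against 0.0715–0.0723 for the set ones. It sits 0.7 mm from the hole position predicted from the other three, within measurement error. Bystanders and used rivets are in place and the arm is clear, so I'm handing in.

```bash
python3 -c "
from plant import robot
print(robot.job_done(), robot.observe()['time'])"
```

```text
the job is handed in; nothing more can be done
the job is handed in; nothing more can be done
```

The fresh rivet is seated in the cover's open corner hole with its pin pressed flush, and the job is handed in at about 31 s on the robot's clock. The hand-in reports no verdict, so this rests on my own checks.

- **Pick-up and seating:** I took the rivet from the stand, let its shank find the hole under a light force guard, and released it. A picture then showed the flange down with the pin still raised.
- **Pressing the pin:** The pin slid at about 10 N for roughly 7.5 mm, then the force rose as it bottomed. The highest press reading was 11.8 N, under the 15 N limit.
- **Final check:** The new pin top measures z = 0.0722 m, against 0.0715–0.0723 m for the three set rivets. It lies about 0.7 mm from the predicted hole centre (limit 3 mm). In the last pictures the used rivets and other objects look unmoved, and the arm is clear.

Two readings disagreed with what I expected:
- **Gripper opening:** It read about 18 mm on the 22 mm flange. I put this down to the pads tilting under a grip at the fingertips; the rivet still hung upright.
- **Cover height:** The fingertips met the cover about 3 mm higher than I had predicted from the pictures and the fingertip length. Neither reading affected the result.

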